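# Press a casting mould shut

### The job

Take the orange grip of the carrier board, slide the mould flat along the bench (never lifting it) until it is centred and square under the ram of the green press, and let go. Pull the press's red lever bar towards you as far as it goes, so that the ram shuts the white upper half of the mould onto the grey lower half, then ease the lever back slowly by hand, over a couple of seconds or more, until it is fully home, before letting go and before moving the board. Finally slide the board flat, mould shut, onto the green mat so that the mould lies in the white square and the board in line with the mat; keep your fingers off the white upper half and leave everything else on the bench where it is.

Things in the scene. Friction and masses are not known exactly. Their poses are not given: they have to be found in the camera images.
- carrier: Loose wooden board with a two-part mould, 0.65 kg; starts on the blue mat, orange grip towards the robot. Origin: board's underside, below the mould's centre. Board 8 mm thick, x from -150 to +50 mm, 100 mm along y. Grey lower mould half 85 x 85 mm, centred on the origin, z 8 to 38 mm.
- carrier_grip (a point): Centre of the carrier's orange upright grip block, 125 mm from the mould's centre (carrier x = -125 mm, z = 40 mm). The block is 40 mm along the carrier's x, 22 mm along y (pinch it across y), its top 63 mm above the bench.
- cap_block: White upper half of the mould, 85 x 85 x 24 mm, origin at the centre of its underside. Slides on pins in the lower half; starts 10 to 14 mm open (top at most 76 mm above the bench), stays where it is pushed, top at 62 mm when shut. 8 N shut it. To be pushed only by the press.
- mould_cap (a joint): How far the white upper half has been pushed down, m: 0 = 14 mm open, 0.014 = shut, the halves touching.
- press: Fixed green press. Origin on the bench under the ram's axis (yellow square outline on a thin sheet level with the bench); opening faces its -x, the robot. Ram foot 60 mm across, 101 mm up when raised. Head x -40 to +145, y +-32, z 122 to 242 mm. Column and foot (180 mm wide, 24 high) begin at x = +85 mm; the bench before that is free, so the carrier can slide in from the side or front.
- lever_hinge (a point): Lever pivot: in the press frame x = 20 mm, y = 0, z = 190 mm; the axis runs along the press's y.
- lever_bar (a point): Centre of the red round lever bar, 18 mm in diameter, along the press's y, 140 mm from the pivot; at home 137 mm above it and 28 mm behind (+x). Steel arms at y = +-65 mm hold its ends, 110 mm free between, so pinch its middle from above, fingers closing along the press's x; it may turn in the grip.
- press_lever (a joint): Lever angle, rad: 0 = home (up, leaning 0.2 rad back); grows as the bar is pulled towards the robot (press -x) and down, in an arc about the pivot. Stop at 1.05; the mould below is shut at about 1.0 to 1.03. A spring pulls it home, 3 N at the bar near home, 8 to 10 N at the end; let go far down, it snaps back.
- feed_mat: Thin blue mat, 230 x 130 mm, level with the bench, where the carrier starts; on the left or on the right of the press.
- done_mat: Thin green mat, fixed, level with the bench, on the other side of the press; 130 mm along y, x from -165 to +65 mm. Origin: centre of its white 95 mm square outline, where the mould's centre (the carrier's origin) belongs. The carrier's x is to lie along the mat's x, grip towards the robot.
- lotion: White bottle, 60 mm across, 160 mm high, bystander.
- spray_can: Blue can, 54 mm across, 170 mm high, bystander.
- paint_jar: Brown jar with white lid, 68 mm across, 75 mm high, bystander.
- tape_roll: Brown tape roll lying flat, 100 mm across, 24 mm high, bystander.
- brush: Brush lying flat, 190 mm long, bystander.
- mug: Blue mug, 76 mm across, 85 mm high, bystander.
- spatula: Spatula lying flat, 200 mm long, bystander.
There are look-alikes about, which are no part of the job. What is shaped like the carrier but purple is not meant.

How it is judged:
By the outcome, as a careful person would: the job done as asked, in the order asked, and still so for the second after the job is handed in, with the robot touching nothing.
It also fails if it takes over 72 s, if anything falls off the work surface, if the arm or the gripper's body presses on something with over 40 N, if the wrist force passes 120 N, or if a joint passes its speed limit or range.

### The arm

A 6-joint arm with a two-finger parallel gripper is mounted at the origin on the work surface. World frame = base frame: x ahead of the robot, y to its left, z up, the work surface at z = 0. Lengths are in mm, angles in rad, forces in N, time in s.
With the tool pointing down it reaches from about 400 to 825 mm from the base axis. Payload 7 kg.
Tool frame: the origin (TCP) lies on the front face of the gripper's body, between the roots of the fingers; the fingertips stand 66 mm ahead of it and the grasp point (between the pads) lies 47 mm ahead of it (bot.grasp_offset is the distance from the TCP to the grasp point, in mm); z points along the fingers, y is the line along which they close (so a half turn about z gives the same grasp; the last joint's range is limited). The gripper opens to 88 mm and grips with 3 to 60 N. Pads are 19 mm wide; open, the fingers measure 130 mm over their backs; the gripper's body (78 mm by 193 mm) begins 47 mm behind the grasp point.
Start: joints at [1.416, 0.359, 0.012, 0, -1.224, -0.288], TCP at [289.223, 609.873, 292.161] pointing down, gripper open.
Joint ranges: [-3.07, 3.07], [-1.43, 2.12], [-1.02, 1.25], [-3.03, 1.67], [-3.05, -0], [-3.03, 3.03]. Speed limits (rad/s): [2.39, 2.39, 3.01, 3.14, 3.14, 3.14].

### API

Orientations are given as a 3x3 rotation matrix whose columns are the frame's x, y, z axes.
In Python, from cell import bot gives the robot as it stands.
- The arm moves only by the tool servo_tool, never from a script. Its argument "rows" is a list of rows, each a list of 6 numbers: the shift along the tool's x, y, z in cm, then the turn, a rotation vector about the tool's x, y, z in rad. A call has 1 to 10 rows; each row is the pose to reach, as a shift and turn from the pose commanded when the call began, along the tool's axes at that moment; what a row does not reach only later rows make up. A row lasts 1/12 s, in which the tool goes at most 41.7 mm and 7.16 degrees, less where a joint would pass 70% of its speed; a pose out of reach is approached as far as the arm can. A call with a gripper value outside its range is refused whole. "hand" is the opening, from 0 (shut) to 1 (fully open), set as the call begins (left out, the last holds). The fingers move at their own pace and stop on an object; "newtons" is the grip in N (left out, the last holds). Time passes only in rows, so rows that repeat a pose let the fingers close. It gives the time, the measured TCP pose, the force, the opening and the grip force at its end, in the units of the state.
- bot.sense(): the state, without advancing time (a new reading comes with each control period).
- bot.read_camera(name): name is "side" or "top"; returns a dict with "frame" (420x560x3 uint8, red, green, blue), "camera_matrix" (3x3 intrinsics, pixels), "R" (3x3) and "t" (3): a world point X has camera coordinates R X + t. Camera axes: x right, y down, z forward; pixel columns grow to the right and rows downward; lengths in mm; the calibration is good to about 2 mm. A picture is of the moment at which its call begins. There is no depth.
- bot.job_done(): hands the job in; it is judged then, once.
The state is a dict: "time": time; "joints": joint angles; "joint_vel": joint speeds; "tau": joint torques, N m; "tcp_pos": TCP position; "eef_rot": TCP orientation; "wrist_force": force on the tool from outside, world axes, zero at the start; "moment": the same for the moment, N m; "opening": finger opening in mm; "grasp_force": force on a finger pad.
Only numpy, scipy, OpenCV 4.12 (cv2) and the standard library are available. Lean on these libraries where they do the work, as an engineer would, in place of code of your own. Each camera call takes 0.05 s, during which the arm holds its last target. There are 200 camera calls.

## Working session

There is one attempt and no reset: what is moved stays moved. The work goes in short steps, Python scripts to look and compute and a tool call to move; the robot and the scene stay as the last step left them, time stands still between calls to the robot, and variables do not carry over. Pictures are saved under pics/ and viewed, at most 10 in all, crops included, and the job is handed in when it is done.

Besides the shell and the picture viewer there is one more tool, called after ">>>" as name(argument=value, ...), one argument or row to a line, values as JSON. servo_tool: Moves the arm, as the interface text tells. Its arguments: {"type":"object","properties":{"rows":{"type":"array","items":{"type":"array","items":{"type":"number"}}},"hand":{"type":"number"},"newtons":{"type":"number"}},"required":["rows"]}

```bash
mkdir -p pics; ls; python3 - <<'E'
from cell import bot
import cv2,numpy as np,pickle
for n in("side","top"):
    d=bot.read_camera(n); pickle.dump(d,open(f"pics/{n}0.pkl","wb"))
    cv2.imwrite(f"pics/{n}0.png",d["frame"][:,:,::-1])
    print(n,d["camera_matrix"].tolist(),np.round(d["R"],4).tolist(),np.round(d["t"],1).tolist(), np.round(-np.array(d["R"]).T@d["t"],0))
s=bot.sense();print(s["time"],s["tcp_pos"],np.round(s["eef_rot"],4).tolist(),s["wrist_force"],s["opening"],bot.grasp_offset)
E
```

```text
pics
side [[525.6508268820694, 0.0, 280.03006706631777], [0.0, 525.6508268820694, 210.3913524339487], [0.0, 0.0, 1.0]] [[-0.9798, -0.1997, 0.005], [-0.1209, 0.5728, -0.8107], [0.1591, -0.795, -0.5854]] [462.7, 219.5, 1932.9] [ 172. 1503. 1307.]
top [[445.18760222643874, 0.0, 287.85107719127865], [0.0, 445.18760222643874, 212.75000487972167], [0.0, 0.0, 1.0]] [[-0.0249, -0.9995, -0.017], [-0.9929, 0.0267, -0.116], [0.1164, 0.014, -0.9931]] [11.9, 497.7, 1349.8] [ 337.  -20. 1398.]
0.1 [289.09029358 609.60013619 291.29736951] [[0.9035, -0.4286, -0.0005], [-0.4286, -0.9035, -0.0014], [0.0002, 0.0015, -1.0]] [-0.60805414  0.81468599 -0.06865739] 87.37874458898288 46.800000000000004
```

View pics/top0.png

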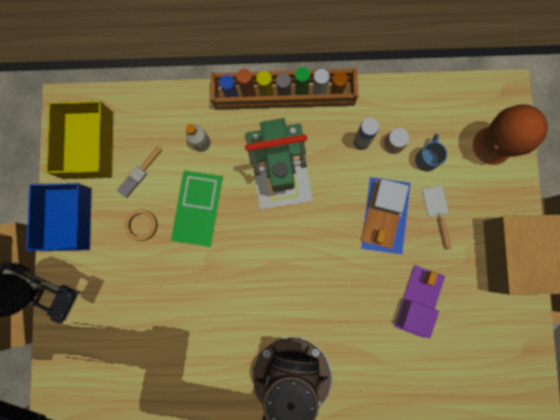

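View pics/side0.png

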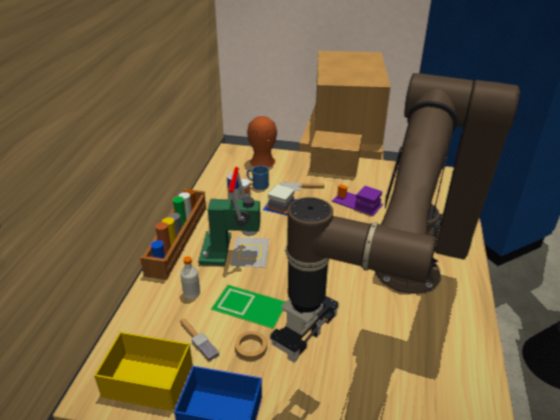

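The top view shows the carrier at (385,212) with its orange grip at (380,237). The look-alike is the purple board at (420,300), grip (432,278). The press is at (280,165), the green mat at (198,207) and the arm at far left. I choose the wooden board on the blue mat and will check it in a close crop.

```bash
cat > h.py <<'E'
import numpy as np,cv2,pickle
def load(n): return pickle.load(open(f"pics/{n}.pkl","rb"))
def snap(cam,n):
    from cell import bot
    d=bot.read_camera(cam); pickle.dump(d,open(f"pics/{n}.pkl","wb")); return d
def ray(d,uv):
    K,R,t=[np.array(d[k]) for k in("camera_matrix","R","t")]
    c=-R.T@t; v=R.T@np.linalg.inv(K)@np.array([uv[0],uv[1],1.]); return c,v/np.linalg.norm(v)
def onz(d,uv,z):
    c,v=ray(d,uv); return c+v*(z-c[2])/v[2]
def tri(d1,p1,d2,p2):
    (a,u),(b,w)=ray(d1,p1),ray(d2,p2)
    s=np.linalg.lstsq(np.c_[u,-w],b-a,rcond=None)[0]
    P,Q=a+s[0]*u,b+s[1]*w; return (P+Q)/2,np.linalg.norm(P-Q)
def proj(d,X):
    K,R,t=[np.array(d[k]) for k in("camera_matrix","R","t")]
    q=K@(R@np.array(X)+t); return q[:2]/q[2]
def crop(d,x,y,w,h,s): return cv2.resize(d["frame"][y:y+h,x:x+w,::-1],None,fx=s,fy=s,interpolation=cv2.INTER_CUBIC)
E
python3 - <<'E'
from h import *
t,s=load("top0"),load("side0")
A=np.hstack([crop(t,355,172,64,48,6.25)[:300],crop(t,355,212,64,48,6.25)])
A=np.hstack([crop(t,355,172,66,88,300/88.)[:300],crop(t,240,115,80,100,3)])
A=np.hstack([crop(t,350,170,70,90,4)[:360],crop(t,240,115,76,90,4)])
B=np.hstack([crop(s,262,178,70,45,4),crop(s,195,160,76,60,4)[:180]])
C=np.vstack([A,B]);print(C.shape);cv2.imwrite("pics/c1.png",C)
# colour segments in top
hsv=cv2.cvtColor(t["frame"],cv2.COLOR_RGB2HSV)
for n,(x,y,w,h) in dict(mat=(165,160,65,95)).items():
    m=cv2.inRange(hsv[y:y+h,x:x+w],(50,120,60),(75,255,255))
    c=max(cv2.findContours(m,0,2)[0],key=cv2.contourArea);r=cv2.minAreaRect(c)
    print(r[0][0]+x,r[0][1]+y,r[1:],[np.round(onz(t,p+[x,y],0)[:2],1).tolist() for p in cv2.boxPoints(r)])
E
```

```text
(540, 584, 3)
196.48845291137695 208.06697463989258 ((39.79220199584961, 71.53080749511719), 9.7824068069458) [[424.8, 370.8], [650.3, 332.9], [624.6, 206.8], [400.4, 246.8]]
```

View pics/c1.png

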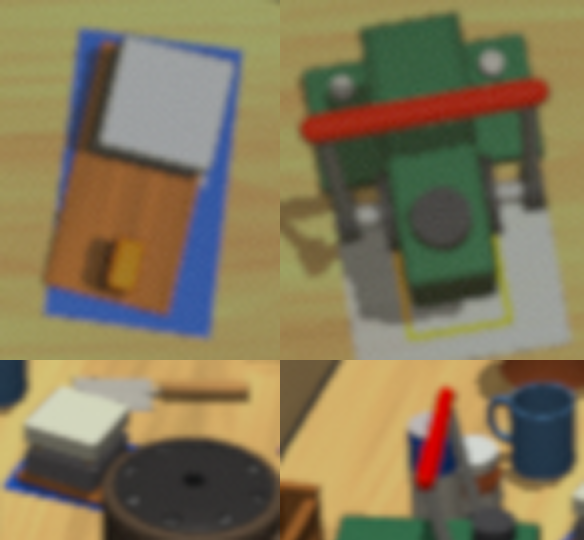

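The crop confirms it: wooden board, white cap over the grey lower half, orange grip at top px (381,236). The press's red bar runs from (317,147) to (376,137) in top crop coordinates (i.e. image (317→376)/…; measured by mask next), and the yellow outline's front corners are at about (342,199) and (367,196) in the same terms.

```bash
cat > m.py <<'E'
from h import *
def mask(d,box,lo,hi):
    x,y,w,h=box; hsv=cv2.cvtColor(d["frame"],cv2.COLOR_RGB2HSV)
    m=np.zeros(hsv.shape[:2],np.uint8); m[y:y+h,x:x+w]=cv2.inRange(hsv[y:y+h,x:x+w],lo,hi)
    n,l,st,ce=cv2.connectedComponentsWithStats(m)
    return (l==1+np.argmax(st[1:,4])).astype(np.uint8)
def rect(m):
    r=cv2.minAreaRect(max(cv2.findContours(m,0,2)[0],key=cv2.contourArea)); return r,cv2.boxPoints(r)
def red(d,box):
    m=cv2.bitwise_or(mask(d,box,(0,150,90),(6,255,255)),mask(d,box,(174,150,90),(180,255,255)))
    return m
E
python3 - <<'E'
from m import *
t,s=load("top0"),load("side0")
E=[]
for d,b in((t,(235,125,80,40)),(s,(215,160,35,45))):
    m=red(d,b); p=np.argwhere(m)[:,::-1].astype(float); r,bx=rect(m); print("bar",m.sum(),p.mean(0),r)
    E.append(p)
ct,cs=E[0].mean(0),E[1].mean(0)
print("bar tri",tri(t,ct,s,cs))
# ends
def ends(p):
    c=p.mean(0);v=np.linalg.svd(p-c,full_matrices=False)[2][0];q=(p-c)@v;return [c+v*(q.min()-.5),c+v*(q.max()+.5)]
et,es=ends(E[0]),ends(E[1]);print(et,es)
for a in et:
    print([ (np.round(x,1),round(e,1)) for x,e in (tri(t,a,s,b) for b in es)], onz(t,a,327))
hs=cv2.cvtColor(t["frame"],cv2.COLOR_RGB2HSV)
for n,u in dict(cap=(391,195),board=(375,222),grip=(381,236),grey=(378,208),blue=(402,190),yel=(368,190),outl=(354,195),sheet=(376,196),head=(290,160)).items():print(n,u,hs[u[1],u[0]])
m=mask(t,(355,170,60,50),(0,0,110),(180,60,255));r,bx=rect(m);print("cap",m.sum(),r,[np.round(onz(t,p,75)[:2],1).tolist() for p in bx])
m=mask(t,(370,228,20,18),(12,180,90),(25,255,255));r,bx=rect(m);print("grip",m.sum(),r,[np.round(onz(t,p,63)[:2],1).tolist() for p in bx])
E
```

```text
Traceback (most recent call last):
  File "m.py", line 10, in red
    m=cv2.bitwise_or(mask(d,box,(0,150,90),(6,255,255)),mask(d,box,(174,150,90),(180,255,255)))
                                                        ~~~~^^^^^^^^^^^^^^^^^^^^^^^^^^^^^^^^^^
  File "m.py", line 6, in mask
    return (l==1+np.argmax(st[1:,4])).astype(np.uint8)
                 ~~~~~~~~~^^^^^^^^^^
ValueError: attempt to get argmax of an empty sequence
```

```bash
sed -i 's/^    m=cv2.bitwise_or.*/    m=mask(d,box,(0,150,90),(8,255,255))/' m.py
cat > a.py <<'E'
from m import *
t,s=load("top0"),load("side0")
E=[]
for d,b in((t,(235,125,80,40)),(s,(215,160,35,45))):
    m=red(d,b); p=np.argwhere(m)[:,::-1].astype(float); r,bx=rect(m); print("bar",m.sum(),p.mean(0),r)
    E.append(p)
print("bar tri",tri(t,E[0].mean(0),s,E[1].mean(0)))
def ends(p):
    c=p.mean(0);v=np.linalg.svd(p-c,full_matrices=False)[2][0];q=(p-c)@v;return [c+v*(q.min()-.5),c+v*(q.max()+.5)]
et,es=ends(E[0]),ends(E[1])
for a in et:
    print(a,[ (np.round(x,1),round(e,1)) for x,e in (tri(t,a,s,b) for b in es)], onz(t,a,327))
hs=cv2.cvtColor(t["frame"],cv2.COLOR_RGB2HSV)
for n,u in dict(cap=(391,195),board=(375,222),grip=(381,236),grey=(378,208),blue=(402,190),sheet=(310,196),head=(290,160)).items():print(n,u,hs[u[1],u[0]])
m=mask(t,(355,170,60,50),(0,0,110),(180,60,255));r,bx=rect(m);print("cap",m.sum(),r,[np.round(onz(t,p,75)[:2],1).tolist() for p in bx])
m=mask(t,(370,228,20,18),(12,180,90),(25,255,255));r,bx=rect(m);print("grip",m.sum(),r,[np.round(onz(t,p,63)[:2],1).tolist() for p in bx])
E
python3 a.py
```

```text
bar 408 [275.15931373 142.29656863] ((275.93243408203125, 142.0946044921875), (7.39795446395874, 60.99202346801758), 80.53767395019531)
bar 95 [233.41052632 178.96842105] ((233.41180419921875, 179.3529510498047), (4.365641117095947, 25.70877456665039), 14.03624439239502)
bar tri (array([636.85361086,  21.60393027, 326.43287995]), np.float64(4.257670193544089))
[306.50069273 136.96182004] [(array([646.8, -56. , 330.4]), np.float64(4.4)), (array([679.8, -60.1, 211.7]), np.float64(7.7))] [650.1121293  -55.88854709 327.        ]
[245.38466087 147.36463814] [(array([602.5,  85.6, 418.9]), np.float64(1.5)), (array([627.8,  96. , 320.8]), np.float64(4.2))] [628.23371248  95.68019997 327.        ]
cap (391, 195) [ 90   8 161]
board (375, 222) [ 14 172 147]
grip (381, 236) [ 20 200 162]
grey (378, 208) [19 67 65]
blue (402, 190) [105   6 160]
sheet (310, 196) [ 36   8 158]
head (290, 160) [62 67 76]
cap 907 ((387.7170104980469, 197.39419555664062), (43.20191955566406, 37.92555618286133), 7.696051120758057) [[484.7, -228.1], [598.2, -248.4], [576.9, -375.8], [464.0, -354.3]]
grip 125 ((380.9705810546875, 235.61767578125), (8.973817825317383, 14.309601783752441), 14.03624439239502) [[400.5, -259.3], [441.8, -271.6], [434.5, -297.3], [393.3, -284.9]]
```

```bash
cat >> m.py <<'E'
from scipy.optimize import least_squares
def sdf(P,q,L,W):
    c,s=np.cos(q[2]),np.sin(q[2]); l=(P-q[:2])@np.array([[c,-s],[s,c]])
    a=np.abs(l)-np.array([L/2,W/2]); return np.hypot(*np.maximum(a,0).T)+np.minimum(a.max(1),0)
def fitrect(P,L,W,q0,margin=None):
    f=lambda q:sdf(P,q,L,W)-q[3]
    r=least_squares(f,list(q0)+[0],loss="soft_l1",f_scale=1.5); return r.x,np.sqrt(np.mean(np.minimum(r.fun**2,25)))
def cont(m): return max(cv2.findContours(m,0,cv2.CHAIN_APPROX_NONE)[0],key=cv2.contourArea)[:,0].astype(float)
def toz(d,p,z): return np.array([onz(d,u,z)[:2] for u in p])
E
cat > b.py <<'E'
from m import *
np.set_printoptions(precision=3,suppress=True)
t,s=load("top0"),load("side0"); k=np.ones((5,5),np.uint8)
m=mask(t,(165,160,65,95),(50,120,60),(75,255,255));P=toz(t,cont(m),0);q,e=fitrect(P,230,130,(525,289,-.18));print("mat",q,e,"origin",q[:2]+50*np.array([np.cos(q[2]),np.sin(q[2])]))
# white outline pixels inside mat
hs=cv2.cvtColor(t["frame"],cv2.COLOR_RGB2HSV)
p=[(u,v) for v in range(165,225) for u in range(170,230) if hs[v,u,1]<110 and hs[v,u,2]>100 and sdf(toz(t,[(u,v)],0),q,230,130)[0]<-8]
P=toz(t,p,0);r=least_squares(lambda x:sdf(P,x,x[3],x[3]),[574,280,-.18,95],loss="soft_l1");print("outline",len(p),r.x,np.abs(r.fun).mean())
m=cv2.morphologyEx(mask(t,(355,170,60,50),(0,0,110),(180,60,255)),cv2.MORPH_OPEN,k);print("cap area",m.sum())
for z in(72,75):
    q,e=fitrect(toz(t,cont(m),z),85,85,(540,-300,-.2));print("cap",z,q,e)
m=mask(t,(370,228,20,18),(12,180,90),(25,255,255));q,e=fitrect(toz(t,cont(m),63),40,22,(417,-278,-.25));print("grip",q,e)
# cap in side view
sh=cv2.cvtColor(s["frame"],cv2.COLOR_RGB2HSV);print("side cap hsv",sh[193-5:196,281],sh[200:210:3,281])
# yellow outline on sheet
p=[(u,v) for v in range(180,206) for u in range(255,320) if 20<hs[v,u,0]<38 and hs[v,u,1]>60 and 14<0+1000]
img=np.zeros((26,65),int)
for v in range(180,206):print(v,''.join('Y' if 18<hs[v,u,0]<36 and hs[v,u,1]>90 else ('w' if hs[v,u,1]<40 and hs[v,u,2]>100 else '.') for u in range(250,322)))
E
python3 b.py
```

```text
mat [524.97  288.979  -0.176  -3.188] 0.9288927571861083 origin [574.201 280.244]
outline 335 [574.496 280.545  -0.176  90.525] 2.4114898576991015
cap area 805
cap 72 [ 538.031 -313.302   -0.302   -1.228] 1.6610214126344442
cap 75 [ 537.578 -312.639   -0.302   -1.321] 1.6582218716957586
grip [ 417.268 -278.629   -0.257    0.536] 1.0370358074379176
side cap hsv [[ 35  31 214]
 [ 35  31 214]
 [ 35  30 214]
 [ 35  31 214]
 [ 35  30 214]
 [ 35  30 214]
 [ 35  30 214]
 [ 35  30 214]] [[ 28  33 100]
 [  0  11  68]
 [165   9  54]
 [  9  55  60]]
180 YYYYY.wwwww.wwwww.YYY.......................YY.wwwwwwwwwwww..YYYYYYYYYYY
181 YYYYY..wwwwwwwwww.YYY.......................YY.wwwwwwwwwwww..YYYYYYYYYYY
182 YYYYY..www.w.w..w..YY.......................YY.wwwwwwwwwwww..YYYYYYYYYYY
183 YYYYY..wwwww.ww.ww.YYY......................YY.wwwwwwwwwwwww.YYYYYYYYYYY
184 YYYYY..wwww.wwwwww.YYY.....................YYY.wwwwwwwwwwwww.YYYYYYYYYYY
185 YYYYY..wwwwwwwwwww.YYY.....................YYY..wwwwwwwwwwww.YYYYYYYYYYY
186 YYYYY..wwwwwwwwwww.YYYY.....................YYY.wwwwwwwwwwww.YYYYYYYYYYY
187 YYYYYY.www..
[... 746 characters left out ...]
YYYYYYY
197 YYYYYYY.wwwwwwwwwwwww.Y........YYYYYYYYY......wwwwwwwwwwwwwwww.YYYYYYYYY
198 YYYYYYY..wwwwwwwwwwww.YYYYYYYYYYYY......wwwwwwwwwwwwwwwwwwwwww.YYYYYYYYY
199 YYYYYYYY.wwwwwwwwwwww.YYYYYY......wwwwwwwwwwwwwwwwwwwwwwwwwwww..YYYYYYYY
200 YYYYYYYY.wwwwwwwwwwwww......wwwwwwwwwwwwwwwwwwwwwwwwwwwwwwwww..YYYYYYYYY
201 YYYYYYYY.wwwwwwwwwwwwwwwwwwwwwwwwwwwwwwwwwwwwwwwwwwwwwww......YYYYYYYYYY
202 YYYYYYYY.wwwwwwwwwwwwwwwwwwwwwwwwwwwwwwwwwwwwwwwww.......YYYYYYYYYYYYYYY
203 YYYYYYYY..wwwwwwwwwwwwwwwwwwwwwwwwwwwwwwwwww......YYYYYYYYYYYYYYYYYYYYYY
204 YYYYYYYY..wwwwwwwwwwwwwwwwwwwwwwwwwwww.......YYYYYYYYYYYYYYYYYYYYYYYYYYY
205 YYYYYYYYY.wwwwwwwwwwwwwwwwwwwwww......YYYYYYYYYYYYYYYYYYYYYYYYYYYYYYYYYY
```

```bash
cat > c.py <<'E'
from m import *
np.set_printoptions(precision=3,suppress=True)
t=load("top0")
hs=cv2.cvtColor(t["frame"],cv2.COLOR_RGB2HSV)
p=[(u,v) for v in range(180,201) for u in range(264,301) if 18<hs[v,u,0]<36 and hs[v,u,1]>90]
P=toz(t,p,0)
for sz in (None,):
    r=least_squares(lambda x:sdf(P,x,x[3],x[3]),[591,13,.14,80],loss="soft_l1");print("press outline",len(p),r.x,np.abs(r.fun).mean())
    o=r.x;print("bar pred",o[:2]+48*np.array([np.cos(o[2]),np.sin(o[2])]),"grip pred",o[:2]-125*np.array([np.cos(o[2]),np.sin(o[2])]))
E
python3 c.py; sed -i 's/^E=\[\]//' /dev/null; cat >> m.py <<'E'
def barfit(d,box,z):
    p=np.argwhere(red(d,box))[:,::-1].astype(float);P=toz(d,p,z);c=P.mean(0);v=np.linalg.svd(P-c,full_matrices=False)[2][0]
    v=v*np.sign(v[1]);w=(P-c)@v;return c+v*(w.min()+w.max())/2,np.arctan2(-v[0],v[1]),np.ptp(w)
E
python3 -c "
from m import *
print(barfit(load('top0'),(235,125,80,40),327))"
```

```text
press outline 124 [590.683  14.379   0.146  78.516] 1.852144350425852
bar pred [638.171  21.374] grip pred [467.018  -3.839]
(array([639.17645997,  19.88955414]), np.float64(0.1433546365182636), np.float64(150.6571416035418))sed: couldn't edit /dev/null: not a regular file
```

>>> servo_tool(
  rows=[
    [29, 26, -1, 0, 0, -0.158],
    [29, 26, -1, 0, 0, -0.158],
    [29, 26, -1, 0, 0, -0.158],
    [29, 26, -1, 0, 0, -0.158],
    [29, 26, -1, 0, 0, -0.158],
    [29, 26, -1, 0, 0, -0.158],
    [29, 26, -1, 0, 0, -0.158],
    [29, 26, -1, 0, 0, -0.158],
    [29, 26, -1, 0, 0, -0.158],
    [29, 26, -1, 0, 0, -0.158],
  ],
  hand=1,
)

```text
time: 0.93
tcp_pos: [440.4, 246.6, 302.3]
eef_rot: [[0.959, -0.283, -0.0], [-0.283, -0.959, -0.0], [-0.0, 0.001, -1.0]]
wrist_force: [-0.5, 0.3, -0.4]
opening: 88.0
grasp_force: 0.0
```

```bash
cat >> m.py <<'E'
def rel(x,y,z,yaw,grasp=True):
    "shift (cm) and turn from the present pose to a grasp point / tool-x yaw, tool down"
    from cell import bot; s=bot.sense(); R=np.array(s["eef_rot"]);g=bot.grasp_offset
    T=np.c_[[np.cos(yaw),np.sin(yaw),0],[np.sin(yaw),-np.cos(yaw),0],[0,0,-1.]]
    p=np.array([x,y,z+(g if grasp else 0)])
    rv=cv2.Rodrigues(R.T@T)[0].ravel(); return np.round(R.T@(p-s["tcp_pos"])/10,2),np.round(rv,3)
E
python3 - <<'E'
from m import *
np.set_printoptions(precision=3,suppress=True)
from cell import bot
s=snap("side","side1");t=load("top0")
st=bot.sense();print(st["time"],st["tcp_pos"],st["joints"],st["wrist_force"])
m=mask(s,(270,170,130,60),(8,160,90),(22,255,255))
cv2.imwrite("pics/c2.png",crop(s,250,165,140,60,5))
print(rel(417.3,-278.6,120,-.285))
E
```

```text
0.9833 [440.645 246.327 302.324] [ 0.9    0.069 -0.339  0.    -1.163  0.383] [ 0.15  -1.071  0.061]
(array([12.66, 50.99, 13.58]), array([ 0.001,  0.   , -0.003]))
```

View pics/c2.png

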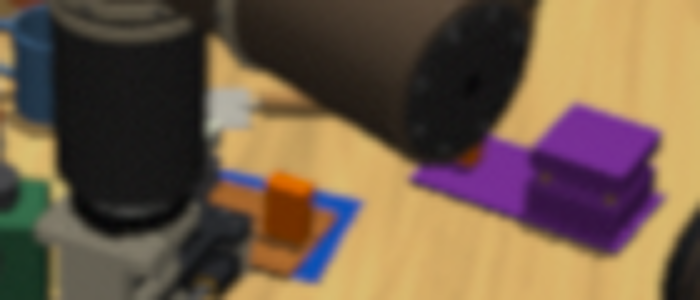

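The side crop shows the carrier's orange grip with its top-face centre at crop (292,183), i.e. image (308.0,201.1). The purple look-alike is at far right. Next I triangulate the grip top.

```bash
python3 - <<'E'
from m import *
np.set_printoptions(precision=2,suppress=True)
print("grip top",tri(load("top0"),(380.97,235.6),load("side1"),(308.0,201.1)))
s0=load("side0");m=mask(s0,(262,178,38,30),(20,10,170),(50,60,255));p=np.argwhere(m)[:,::-1];print("cap side",m.sum(),rect(m)[0],p.mean(0))
t=load("top0");m=cv2.morphologyEx(mask(t,(355,170,60,50),(0,0,110),(180,60,255)),cv2.MORPH_OPEN,np.ones((5,5)));q=np.argwhere(m)[:,::-1].mean(0)
print("cap top",q,tri(t,q,s0,p.mean(0)))
E
```

```text
grip top (array([ 414.27, -279.21,   59.78]), np.float64(6.931086099152156))
cap side 308 ((284.0, 190.5), (15.0, 30.0), 90.0) [283.61 189.55]
cap top [391.14 194.88] (array([ 528.8 , -311.32,   82.01]), np.float64(16.129916516116484))
```

>>> servo_tool(
  rows=[
    [12.7, 51, 10, 0, 0, 0],
    [12.7, 51, 10, 0, 0, 0],
    [12.7, 51, 10, 0, 0, 0],
    [12.7, 51, 10, 0, 0, 0],
    [12.7, 51, 10, 0, 0, 0],
    [12.7, 51, 10, 0, 0, 0],
    [12.7, 51, 10, 0, 0, 0],
    [12.7, 51, 10, 0, 0, 0],
    [12.7, 51, 10, 0, 0, 0],
    [12.7, 51, 10, 0, 0, 0],
  ],
)

```text
time: 1.82
tcp_pos: [422.6, -160.1, 224.1]
eef_rot: [[0.96, -0.281, 0.001], [-0.281, -0.96, 0.0], [0.001, -0.0, -1.0]]
wrist_force: [1.2, 1.0, 0.9]
opening: 87.4
grasp_force: 0.0
```

```bash
python3 -c "
from m import *
print(rel(416.8,-278.8,120,-.28),rel(416.8,-278.8,40,-.28))"
```

```text
(array([ 2.77, 11.56,  5.73]), array([-0.   , -0.001, -0.004])) (array([ 2.77, 11.56, 13.73]), array([-0.   , -0.001, -0.004]))
```

>>> servo_tool(
  rows=[
    [2.6, 11.2, 5.7, 0, 0, 0],
    [2.6, 11.2, 5.7, 0, 0, 0],
    [2.6, 11.2, 5.7, 0, 0, 0],
    [2.6, 11.2, 5.7, 0, 0, 0],
    [2.6, 11.2, 5.7, 0, 0, 0],
    [2.6, 11.2, 5.7, 0, 0, 0],
  ],
)

```text
time: 2.32
tcp_pos: [416.4, -273.2, 167.0]
eef_rot: [[0.959, -0.282, -0.001], [-0.282, -0.959, 0.0], [-0.001, 0.0, -1.0]]
wrist_force: [0.6, 0.3, 1.4]
opening: 88.0
grasp_force: 0.0
```

```bash
python3 -c "
from m import *
print(rel(416.8,-278.8,120,-.28),rel(416.8,-278.8,40,-.28))
s=snap('side','side2');cv2.imwrite('pics/c3.png',crop(s,255,155,110,80,6))"
```

```text
(array([0.2 , 0.53, 0.01]), array([ 0.   ,  0.001, -0.006])) (array([0.21, 0.53, 8.01]), array([ 0.   ,  0.001, -0.006]))
```

View pics/c3.png

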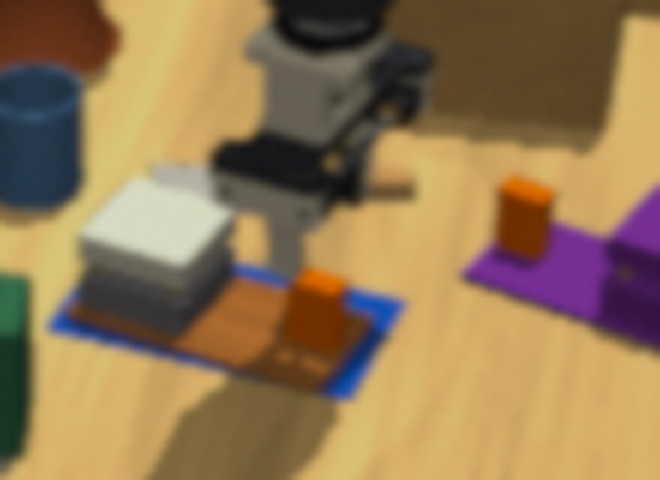

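```bash
python3 - <<'E'
from m import *
from cell import bot
s=load("side2");st=bot.sense();R=np.array(st["eef_rot"]);p=np.array(st["tcp_pos"])
f=lambda X:np.round((proj(s,X)-[255,155])*6)
for o in(-1,1): print(o,p+R@[0,o*44,66],f(p+R@[0,o*44,66]),f(p+R@[0,o*44,0]))
m=mask(s,(300,195,16,20),(4,160,60),(22,255,255))
c,sn=np.cos(-.28),np.sin(-.28)
print("grip corners pred",[f([416.8+c*a-sn*b,-278.8+sn*a+c*b,63]) for a in(-20,20) for b in(-11,11)])
mm=mask(s,(265,180,38,30),(20,10,170),(50,60,255));print("cap",f([0,0,0])*0, rect(mm)[0])
for cc in((537,-313),): print([f([cc[0]+c*a-sn*b,cc[1]+sn*a+c*b,74]) for a in(-42,42) for b in(-42,42)])
E
```

```text
-1 [ 429.22481633 -230.4040668   101.56415723] [282. 263.] [285. 181.]
1 [ 404.50811582 -314.86165803  101.56395043] [337. 200.] [341. 119.]
grip corners pred [array([342., 272.]), array([329., 288.]), array([290., 257.]), array([277., 272.])]
cap [0. 0.] ((281.0000305175781, 191.00001525878906), (15.55634880065918, 21.21320343017578), 45.0)
[array([229., 199.]), array([175., 258.]), array([125., 168.]), array([ 68., 226.])]
```

>>> servo_tool(
  rows=[
    [0.1, 0.5, 4, 0, 0, 0],
    [0.1, 0.5, 7, 0, 0, 0],
    [0.1, 0.5, 8, 0, 0, 0],
    [0.1, 0.5, 8, 0, 0, 0],
    [0.1, 0.5, 8, 0, 0, 0],
  ],
)

```text
time: 2.78
tcp_pos: [417.0, -277.1, 88.0]
eef_rot: [[0.96, -0.279, 0.0], [-0.279, -0.96, -0.0], [0.0, 0.0, -1.0]]
wrist_force: [0.7, 0.5, 1.2]
opening: 87.6
grasp_force: 0.0
```

>>> servo_tool(
  rows=[
    [0, 0, 0, 0, 0, 0],
    [0, 0, 0, 0, 0, 0],
    [0, 0, 0, 0, 0, 0],
    [0, 0, 0, 0, 0, 0],
    [0, 0, 0, 0, 0, 0],
    [0, 0, 0, 0, 0, 0],
    [0, 0, 0, 0, 0, 0],
    [0, 0, 0, 0, 0, 0],
  ],
  hand=0,
  newtons=25,
)

```text
time: 3.45
tcp_pos: [416.2, -278.2, 87.3]
eef_rot: [[0.96, -0.281, -0.0], [-0.281, -0.96, -0.0], [-0.0, 0.0, -1.0]]
wrist_force: [0.5, 0.5, -0.2]
opening: 40.0
grasp_force: 0.0
```

```bash
cat > l.py <<'E'
from m import *
import sys
np.set_printoptions(precision=3,suppress=True)
from cell import bot
t=snap("top",sys.argv[1]);print(bot.sense()["tcp_pos"],bot.sense()["time"],bot.sense()["wrist_force"],bot.sense()["opening"])
E
python3 l.py top1; python3 - <<'E'
from m import *
np.set_printoptions(precision=3,suppress=True)
t=load("top1");m=cv2.morphologyEx(mask(t,(355,170,60,50),(0,0,110),(180,60,255)),cv2.MORPH_OPEN,np.ones((7,7),np.uint8))
print(m.sum(),fitrect(toz(t,cont(m),75),85,85,(540,-310,-.28)))
print(rel(467.2,-4.1,40,.145))
E
```

```text
[ 416.173 -278.213   87.264] 3.5 [-0.709  0.509  0.162] 35.690493195594485
621 (array([ 546.   , -313.619,   -0.356,   -6.484]), np.float64(3.709810105919836))
(array([ -2.81, -27.74,   0.05]), array([-0.  ,  0.  , -0.43]))
```

>>> servo_tool(
  rows=[
    [0, 0, 0, 0, 0, 0],
    [0, 0, 0, 0, 0, 0],
    [0, 0, 0, 0, 0, 0],
    [0, 0, 0, 0, 0, 0],
    [0, 0, 0, 0, 0, 0],
    [0, 0, 0, 0, 0, 0],
  ],
)

```text
time: 4.0
tcp_pos: [416.1, -278.2, 87.2]
eef_rot: [[0.96, -0.281, -0.0], [-0.281, -0.96, 0.0], [-0.0, 0.0, -1.0]]
wrist_force: [-0.8, -2.7, -1.5]
opening: 21.6
grasp_force: 25.0
```

>>> servo_tool(
  rows=[
    [-0.1, -0.7, 0, 0, 0, -0.01],
    [-0.2, -2.1, 0, 0, 0, -0.03],
    [-0.4, -3.8, 0, 0, 0, -0.06],
    [-0.6, -5.5, 0, 0, 0, -0.085],
    [-0.7, -7.2, 0, 0, 0, -0.11],
    [-0.9, -8.9, 0, 0, 0, -0.14],
    [-1.1, -10.6, 0, 0, 0, -0.165],
    [-1.2, -12.3, 0, 0, 0, -0.19],
    [-1.3, -13.4, 0, 0, 0, -0.205],
    [-1.4, -13.9, 0, 0, 0, -0.215],
  ],
)

```text
time: 4.83
tcp_pos: [442.0, -139.7, 87.2]
eef_rot: [[0.998, -0.068, -0.0], [-0.068, -0.998, 0.0], [-0.0, -0.0, -1.0]]
wrist_force: [-0.2, -4.4, -1.4]
opening: 21.9
grasp_force: 25.1
```

```bash
python3 - <<'E'
from m import *
print(rel(467.2,-4.1,40.5,.145))
E
```

```text
(array([ 1.60e+00, -1.37e+01, -1.00e-02]), array([-0.   ,  0.   , -0.213]))
```

>>> servo_tool(
  rows=[
    [0.1, -0.7, 0, 0, 0, -0.01],
    [0.2, -2.1, 0, 0, 0, -0.03],
    [0.4, -3.8, 0, 0, 0, -0.06],
    [0.6, -5.5, 0, 0, 0, -0.085],
    [0.8, -7.2, 0, 0, 0, -0.11],
    [1.0, -8.9, 0, 0, 0, -0.14],
    [1.2, -10.6, 0, 0, 0, -0.165],
    [1.4, -12.3, 0, 0, 0, -0.19],
    [1.5, -13.3, 0, 0, 0, -0.205],
    [1.6, -13.7, 0, 0, 0, -0.213],
  ],
)

```text
time: 5.67
tcp_pos: [467.3, -4.5, 87.2]
eef_rot: [[0.99, 0.144, -0.001], [0.144, -0.99, -0.0], [-0.001, 0.0, -1.0]]
wrist_force: [-1.8, -4.5, 3.8]
opening: 21.8
grasp_force: 25.0
```

```bash
python3 - <<'E'
from m import *
print(rel(467.2,-4.1,40.5,.145))
t=snap("top","top2");s=snap("side","side3")
cv2.imwrite("pics/c4.png",np.hstack([crop(t,235,120,90,140,4),crop(s,195,150,100,140,4)]))
E
```

```text
(array([-0.  , -0.05, -0.01]), array([ 0.   ,  0.001, -0.   ]))
```

View pics/c4.png

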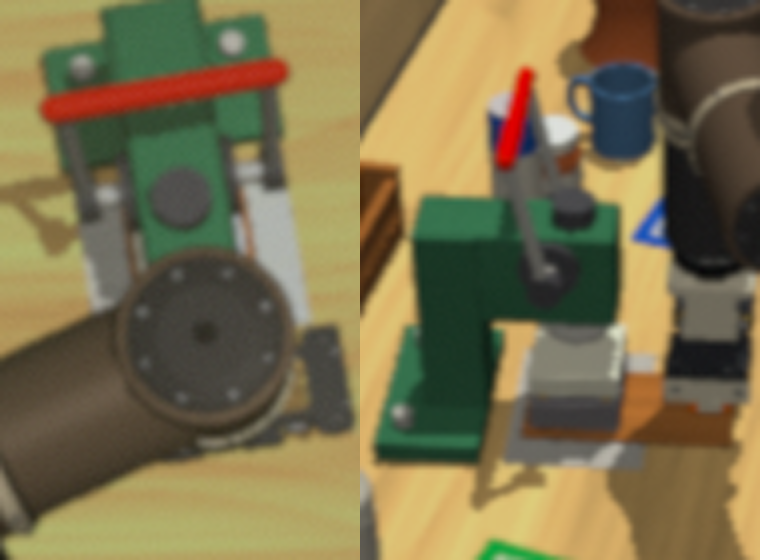

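The top crop shows the board under the head with only its side edges visible: left at crop x≈135, right x≈246. The side crop shows the mould under the ram foot, cap at crop (580,365). I'll release, lift and measure the board.

>>> servo_tool(
  rows=[
    [0, 0, 0, 0, 0, 0],
    [0, 0, 0, 0, 0, 0],
    [0, 0, 0, 0, 0, 0],
    [0, 0, 0, 0, 0, 0],
    [0, 0, 0, 0, 0, 0],
    [0, 0, 0, 0, 0, 0],
  ],
  hand=1,
)

```text
time: 6.27
tcp_pos: [467.4, -5.5, 87.3]
eef_rot: [[0.99, 0.142, 0.0], [0.142, -0.99, 0.0], [0.0, -0.0, -1.0]]
wrist_force: [-0.4, 0.2, -0.2]
opening: 56.3
grasp_force: 0.0
```

>>> servo_tool(
  rows=[
    [0, 0, -4, 0, 0, 0],
    [0, 0, -8, 0, 0, 0],
    [0, 0, -12, 0, 0, 0],
    [0, 0, -16, 0, 0, 0],
    [-2, -3, -20, 0, 0, 0],
    [-4, -6, -24, 0, 0, 0],
    [-5, -10, -28, 0, 0, 0],
    [-5, -14, -28, 0, 0, 0],
    [-5, -18, -28, 0, 0, 0],
    [-5, -22, -28, 0, 0, 0],
  ],
)

```text
time: 7.1
tcp_pos: [389.9, 181.3, 368.0]
eef_rot: [[0.99, 0.142, 0.003], [0.142, -0.99, 0.004], [0.004, -0.003, -1.0]]
wrist_force: [1.9, -0.1, -0.8]
opening: 87.5
grasp_force: 0.0
```

```bash
python3 - <<'E'
from m import *
from cell import bot
st=bot.sense();print(st["time"],st["tcp_pos"],st["opening"],st["joints"])
t=snap("top","top3");s=snap("side","side4")
cv2.imwrite("pics/c5.png",np.hstack([crop(t,245,155,80,100,5),crop(s,210,215,80,100,5)]))
E
```

```text
7.1 [389.92869585 181.34694318 368.00935686] 87.53650351033967 [ 8.97867322e-01 -1.09083420e-01 -3.62957727e-01  3.12104447e-04
 -1.31184249e+00  8.15400570e-01]
```

View pics/c5.png

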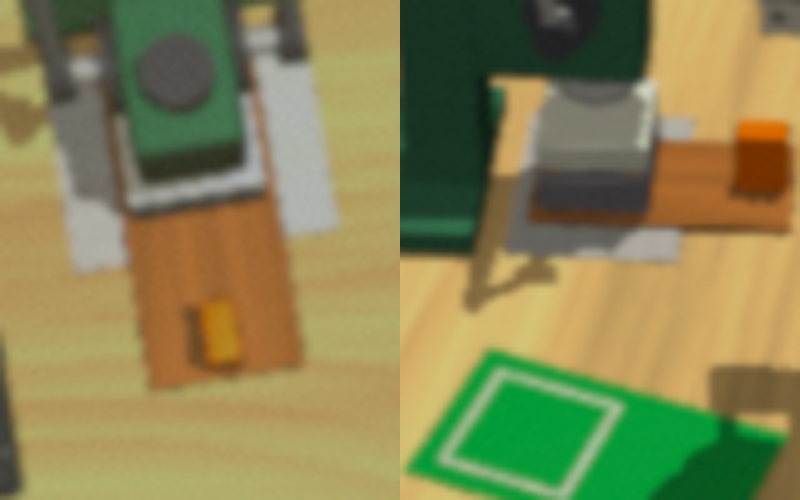

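```bash
cat >> m.py <<'E'
def board(t,box,q0,cut=40,hue=(3,15)):
    m=mask(t,box,(hue[0],120,60),(hue[1],255,255)); m=cv2.morphologyEx(m,cv2.MORPH_CLOSE,np.ones((9,9),np.uint8))
    P=toz(t,cont(m),8); c,s=np.cos(q0[2]),np.sin(q0[2])
    P=P[(P-np.array(q0[:2]))@[c,s]<-cut-10]     # leave out the boundary at the mould
    f=lambda q:sdf(P,[q[0]-50*np.cos(q[2]),q[1]-50*np.sin(q[2]),q[2]],200,100)+1.5
    r=least_squares(f,q0,loss="soft_l1",f_scale=1.5); return m.sum(),len(P),r.x,np.abs(r.fun).mean()
E
python3 - <<'E'
from m import *
np.set_printoptions(precision=3,suppress=True)
t=load("top3");hs=cv2.cvtColor(t["frame"],cv2.COLOR_RGB2HSV)
print(hs[210,262:312:3,0],hs[210,262:312:3,1])
print(board(t,(260,195,50,42),[591,14,.145]))
print(board(load("top0"),(355,205,50,46),[538,-313,-.28]))
m=mask(t,(280,208,20,22),(16,180,90),(25,255,255));q,e=fitrect(toz(t,cont(m),63),40,22,(467,-4,.14));print("grip",m.sum(),q,e)
E
```

```text
[20 20 20 17 15 14 14 14 15 14 14 14 15 14 22 21 21] [113 125 123 148 174 173 175 177 174 171 174 174 176 171 119 122 123]
(np.uint64(1006), 85, array([596.821,  14.723,   0.137]), np.float64(2.2957723615658256))
(np.uint64(1040), 89, array([ 540.68 , -313.33 ,   -0.282]), np.float64(2.2214187932391547))
grip 89 [468.994  -4.076   0.151  -1.851] 1.1940833469265688
```

```bash
sed -i 's/hue=(3,15)/hue=(3,18)/; s/(hue\[0\],120,60)/(hue[0],147,60)/' m.py; python3 - <<'E'
from m import *
np.set_printoptions(precision=3,suppress=True)
t=load("top3")
print(board(t,(260,195,50,42),[591,14,.145]))
print(board(t,(260,195,50,42),[591,14,.145],cut=55))
print(board(load("top0"),(355,205,50,46),[538,-313,-.28]))
from cell import bot; st=bot.sense(); b=(638.7,20.5)
print(rel(*b,390,.145-np.pi/2),rel(*b,327,.145-np.pi/2))
E
```

```text
(np.uint64(1034), 87, array([594.217,  15.208,   0.145]), np.float64(1.4223177956723951))
(np.uint64(1034), 77, array([594.237,  15.072,   0.144]), np.float64(1.2135221378631353))
(np.uint64(993), 88, array([ 541.912, -312.604,   -0.276]), np.float64(2.734926384815701))
(array([22.19, 19.88, -7.05]), array([-0.003,  0.   ,  1.574])) (array([22.18, 19.89, -0.75]), array([-0.003,  0.   ,  1.574]))
```

>>> servo_tool(
  rows=[
    [0, 0, -4, 0, 0, 0.12],
    [0, 0, -7, 0, 0, 0.24],
    [3, 3, -7, 0, 0, 0.36],
    [6, 5, -7, 0, 0, 0.48],
    [9, 8, -7, 0, 0, 0.6],
    [12, 10, -7, 0, 0, 0.72],
    [15, 13, -7, 0, 0, 0.84],
    [18, 16, -7, 0, 0, 0.96],
    [20, 18, -7, 0, 0, 1.08],
    [22, 19.6, -7, 0, 0, 1.2],
  ],
)

```text
time: 8.03
tcp_pos: [637.9, 15.0, 434.3]
eef_rot: [[0.485, -0.875, -0.002], [-0.875, -0.485, -0.001], [-0.0, 0.002, -1.0]]
wrist_force: [0.0, 1.4, 0.2]
opening: 87.5
grasp_force: 0.0
```

```bash
python3 -c "
from m import *
print(rel(638.7,20.5,390,.145-np.pi/2))"
```

```text
(array([-0.45, -0.33, -0.25]), array([ 0.002, -0.   ,  0.361]))
```

>>> servo_tool(
  rows=[
    [-0.3, -0.3, 0, 0, 0, 0.12],
    [-0.3, -0.3, 0, 0, 0, 0.24],
    [-0.3, -0.3, 0, 0, 0, 0.36],
    [-0.3, -0.3, 0, 0, 0, 0.36],
    [-0.3, -0.3, 0, 0, 0, 0.36],
  ],
)

```text
time: 8.45
tcp_pos: [637.5, 21.2, 435.1]
eef_rot: [[0.157, -0.988, -0.001], [-0.988, -0.157, -0.0], [0.0, 0.001, -1.0]]
wrist_force: [0.6, -0.7, -0.7]
opening: 87.7
grasp_force: 0.0
```

```bash
python3 - <<'E'
from m import *
from cell import bot
print(rel(638.7,20.5,327,.145-np.pi/2))
s=snap("side","side5");cv2.imwrite("pics/c6.png",crop(s,195,120,110,100,5))
st=bot.sense();R=np.array(st["eef_rot"]);p=np.array(st["tcp_pos"])
f=lambda X:np.round((proj(s,X)-[195,120])*5)
for o in(-1,1): print(o,f(p+R@[0,o*44,66]))
print("bar",f([638.7,20.5,327]))
E
```

```text
(array([ 0.09, -0.11,  6.13]), array([ 0.001, -0.   ,  0.013]))
-1 [121. 239.]
1 [249. 242.]
bar [187. 292.]
```

View pics/c6.png

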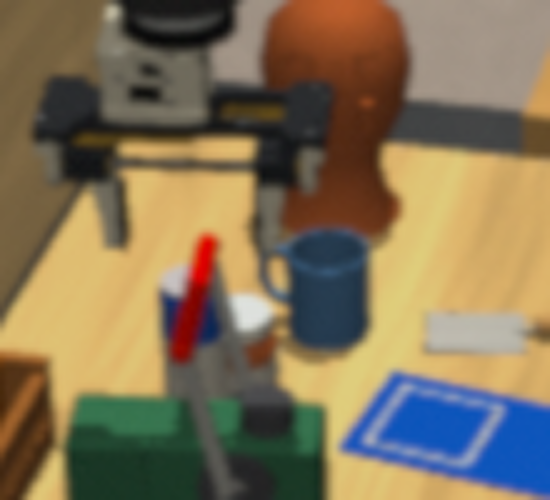

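The side crop shows the open fingertips at (117,245) and (268,240) straddling the red bar, centre (195,295). I'll descend and pinch.

>>> servo_tool(
  rows=[
    [0.1, -0.1, 3, 0, 0, 0.013],
    [0.1, -0.1, 5, 0, 0, 0.013],
    [0.1, -0.1, 6.1, 0, 0, 0.013],
    [0.1, -0.1, 6.1, 0, 0, 0.013],
    [0.1, -0.1, 6.1, 0, 0, 0.013],
  ],
)

```text
time: 8.92
tcp_pos: [638.8, 20.6, 374.9]
eef_rot: [[0.142, -0.99, -0.0], [-0.99, -0.142, -0.001], [0.001, 0.0, -1.0]]
wrist_force: [0.2, 0.5, 1.0]
opening: 87.3
grasp_force: 0.0
```

>>> servo_tool(
  rows=[
    [0, 0, 0, 0, 0, 0],
    [0, 0, 0, 0, 0, 0],
    [0, 0, 0, 0, 0, 0],
    [0, 0, 0, 0, 0, 0],
    [0, 0, 0, 0, 0, 0],
    [0, 0, 0, 0, 0, 0],
    [0, 0, 0, 0, 0, 0],
    [0, 0, 0, 0, 0, 0],
    [0, 0, 0, 0, 0, 0],
    [0, 0, 0, 0, 0, 0],
  ],
  hand=0,
  newtons=30,
)

```text
time: 9.75
tcp_pos: [638.7, 20.7, 374.4]
eef_rot: [[0.141, -0.99, -0.0], [-0.99, -0.141, -0.0], [-0.0, 0.0, -1.0]]
wrist_force: [-0.2, 0.4, 0.5]
opening: 26.7
grasp_force: 0.0
```

>>> servo_tool(
  rows=[
    [0, 0, 0, 0, 0, 0],
    [0, 0, 0, 0, 0, 0],
    [0, 0, 0, 0, 0, 0],
    [0, 0, 0, 0, 0, 0],
    [0, 0, 0, 0, 0, 0],
  ],
)

```text
time: 10.17
tcp_pos: [638.4, 20.6, 374.4]
eef_rot: [[0.14, -0.99, -0.001], [-0.99, -0.14, -0.0], [-0.0, 0.001, -1.0]]
wrist_force: [-3.8, 0.2, 1.5]
opening: 17.1
grasp_force: 30.0
```

```bash
python3 - <<'E'
from cell import bot
import numpy as np
s=bot.sense();print(s["tcp_pos"],s["wrist_force"],s["opening"],s["grasp_force"])
for th in np.arange(0,1.15,.05):
    a=th-.2; print(round(th,2),"y(tool,+ = -press x) %.2f"%(14*(np.sin(a)-np.sin(-.2))),"z(down) %.2f"%(14*(np.cos(.2)-np.cos(a))),end=" | ")
E
```

```text
[638.36235428  20.63297801 374.40670948] [-3.82935462  0.24383641  1.46125102] 17.114782743572903 29.999562799930573
0.0 y(tool,+ = -press x) 0.00 z(down) 0.00 | 0.05 y(tool,+ = -press x) 0.69 z(down) -0.12 | 0.1 y(tool,+ = -press x) 1.38 z(down) -0.21 | 0.15 y(tool,+ = -press x) 2.08 z(down) -0.26 | 0.2 y(tool,+ = -press x) 2.78 z(down) -0.28 | 0.25 y(tool,+ = -press x) 3.48 z(down) -0.26 | 0.3 y(tool,+ = -press x) 4.18 z(down) -0.21 | 0.35 y(tool,+ = -press x) 4.87 z(down) -0.12 | 0.4 y(tool,+ = -press x) 5.56 z(down) 0.00 | 0.45 y(tool,+ = -press x) 6.25 z(down) 0.16 | 0.5 y(tool,+ = -press x) 6.92 z(down) 0.35 | 0.55 y(tool,+ = -press x) 7.58 z(down) 0.57 | 0.6 y(tool,+ = -press x) 8.23 z(down) 0.83 | 0.65 y(tool,+ = -press x) 8.87 z(down) 1.11 | 0.7 y(tool,+ = -press x) 9.49 z(down) 1.43 | 0.75 y(tool,+ = -press x) 10.10 z(down) 1.79 | 0.8 y(tool,+ = -press x) 10.69 z(down) 2.17 | 0.85 y(tool,+ = -press x) 11.25 z(down) 2.58 | 0.9 y(tool,+ = -press x) 11.80 z(down) 3.01 | 0.95 y(tool,+ = -press x) 12.32 z(down) 3.48 | 1.0 y(tool,+ = -press x) 12.82 z(down) 3.97 | 1.05 y(tool,+ = -press x) 13.30 z(down) 4.48 | 1.1 y(tool,+ = -press x) 13.75 z(down) 5.02 |
```

>>> servo_tool(
  rows=[
    [0, 0.69, -0.12, 0, 0, 0],
    [0, 1.38, -0.21, 0, 0, 0],
    [0, 2.08, -0.26, 0, 0, 0],
    [0, 2.78, -0.28, 0, 0, 0],
    [0, 3.48, -0.26, 0, 0, 0],
    [0, 4.18, -0.21, 0, 0, 0],
    [0, 4.87, -0.12, 0, 0, 0],
    [0, 5.56, 0, 0, 0, 0],
    [0, 6.25, 0.16, 0, 0, 0],
    [0, 6.92, 0.35, 0, 0, 0],
  ],
)

```text
time: 11.0
tcp_pos: [572.6, 11.5, 373.6]
eef_rot: [[0.141, -0.99, 0.01], [-0.99, -0.141, 0.002], [-0.0, -0.01, -1.0]]
wrist_force: [6.6, 1.7, 4.2]
opening: 17.1
grasp_force: 30.0
```

>>> servo_tool(
  rows=[
    [0, 0.66, 0.22, 0, 0, 0],
    [0, 1.31, 0.48, 0, 0, 0],
    [0, 1.95, 0.76, 0, 0, 0],
    [0, 2.57, 1.08, 0, 0, 0],
    [0, 3.18, 1.44, 0, 0, 0],
    [0, 3.77, 1.82, 0, 0, 0],
    [0, 4.33, 2.23, 0, 0, 0],
    [0, 4.88, 2.66, 0, 0, 0],
    [0, 5.15, 2.9, 0, 0, 0],
    [0, 5.4, 3.13, 0, 0, 0],
  ],
)

```text
time: 11.83
tcp_pos: [519.9, 4.3, 342.7]
eef_rot: [[0.142, -0.99, 0.011], [-0.99, -0.142, 0.002], [-0.001, -0.011, -1.0]]
wrist_force: [7.4, 2.1, 7.7]
opening: 16.9
grasp_force: 30.0
```

>>> servo_tool(
  rows=[
    [0, 0.26, 0.25, 0, 0, 0],
    [0, 0.5, 0.49, 0, 0, 0],
    [0, 0.75, 0.75, 0, 0, 0],
    [0, 0.98, 1.0, 0, 0, 0],
    [0, 1.1, 1.13, 0, 0, 0],
    [0, 1.1, 1.13, 0, 0, 0],
  ],
)

```text
time: 12.33
tcp_pos: [509.0, 2.7, 331.3]
eef_rot: [[0.142, -0.99, 0.011], [-0.99, -0.142, 0.002], [-0.001, -0.011, -1.0]]
wrist_force: [6.9, 1.8, 6.1]
opening: 17.3
grasp_force: 30.0
```

```bash
cat > ang.py <<'E'
from cell import bot
import numpy as np
s=bot.sense();R=np.array(s["eef_rot"]);g=np.array(s["tcp_pos"])+R[:,2]*bot.grasp_offset
px=np.array([np.cos(.145),np.sin(.145)]);b=(g[:2]-[590.9,13.9])@px
print("bar press x,z",b,g[2],"angle",np.arctan2(20-b,g[2]-190)+.2,"rad",np.hypot(20-b,g[2]-190),"wf",s["wrist_force"],"tilt",R[:,2])
E
python3 ang.py
```

```text
bar press x,z -82.15331868425744 284.48654410917214 angle 1.0243673386227656 rad 139.15102419997487 wf [6.87609721 1.7616146  6.14914623] tilt [ 0.010652    0.00216394 -0.99994092]
```

>>> servo_tool(
  rows=[
    [0, 0.08, 0.09, 0, 0, 0],
    [0, 0.16, 0.18, 0, 0, 0],
    [0, 0.24, 0.28, 0, 0, 0],
    [0, 0.32, 0.37, 0, 0, 0],
    [0, 0.4, 0.46, 0, 0, 0],
    [0, 0.4, 0.46, 0, 0, 0],
  ],
)

```text
time: 12.83
tcp_pos: [507.3, 2.5, 329.6]
eef_rot: [[0.143, -0.99, 0.017], [-0.99, -0.143, 0.003], [-0.0, -0.018, -1.0]]
wrist_force: [9.2, 3.4, 17.2]
opening: 17.2
grasp_force: 30.0
```

```bash
python3 ang.py
```

```text
bar press x,z -83.50494542764018 282.7830871459903 angle 1.0399670214850585 rad 139.00350710798344 wf [ 9.24851111  3.39768073 17.23474077] tilt [ 0.01735759  0.0027455  -0.99984558]
```

```bash
python3 - <<'E'
import numpy as np
f=lambda th:np.array([14*(np.sin(th-.2)+np.sin(.2)),14*(np.cos(.2)-np.cos(th-.2))])
b=np.array([13.82,5.07])
for ths in (np.linspace(1.075,.81,10),np.linspace(.78,.51,10),np.linspace(.48,.21,10),np.linspace(.18,0,8)):
    print([[0,round(float(a),2),round(float(c),2),0,0,0] for a,c in (f(t)-b for t in ths)]); b=np.round(f(ths[-1]),2)
E
```

```text
[[0, -0.29, -0.32, 0, 0, 0], [0, -0.56, -0.64, 0, 0, 0], [0, -0.84, -0.94, 0, 0, 0], [0, -1.13, -1.24, 0, 0, 0], [0, -1.42, -1.52, 0, 0, 0], [0, -1.73, -1.8, 0, 0, 0], [0, -2.04, -2.07, 0, 0, 0], [0, -2.36, -2.33, 0, 0, 0], [0, -2.68, -2.58, 0, 0, 0], [0, -3.02, -2.82, 0, 0, 0]]
[[0, -0.35, -0.24, 0, 0, 0], [0, -0.7, -0.46, 0, 0, 0], [0, -1.06, -0.68, 0, 0, 0], [0, -1.43, -0.88, 0, 0, 0], [0, -1.8, -1.07, 0, 0, 0], [0, -2.18, -1.25, 0, 0, 0], [0, -2.57, -1.42, 0, 0, 0], [0, -2.96, -1.58, 0, 0, 0], [0, -3.35, -1.73, 0, 0, 0], [0, -3.75, -1.86, 0, 0, 0]]
[[0, -0.4, -0.12, 0, 0, 0], [0, -0.8, -0.23, 0, 0, 0], [0, -1.21, -0.33, 0, 0, 0], [0, -1.62, -0.42, 0, 0, 0], [0, -2.04, -0.49, 0, 0, 0], [0, -2.45, -0.55, 0, 0, 0], [0, -2.87, -0.6, 0, 0, 0], [0, -3.29, -0.63, 0, 0, 0], [0, -3.71, -0.66, 0, 0, 0], [0, -4.13, -0.67, 0, 0, 0]]
[[0, -0.42, 0.0, 0, 0, 0], [0, -0.78, 0.02, 0, 0, 0], [0, -1.14, 0.04, 0, 0, 0], [0, -1.5, 0.07, 0, 0, 0], [0, -1.85, 0.11, 0, 0, 0], [0, -2.21, 0.16, 0, 0, 0], [0, -2.57, 0.21, 0, 0, 0], [0, -2.92, 0.28, 0, 0, 0]]
```

>>> servo_tool(
  rows=[
    [0, -0.29, -0.32, 0, 0, 0],
    [0, -0.56, -0.64, 0, 0, 0],
    [0, -0.84, -0.94, 0, 0, 0],
    [0, -1.13, -1.24, 0, 0, 0],
    [0, -1.42, -1.52, 0, 0, 0],
    [0, -1.73, -1.8, 0, 0, 0],
    [0, -2.04, -2.07, 0, 0, 0],
    [0, -2.36, -2.33, 0, 0, 0],
    [0, -2.68, -2.58, 0, 0, 0],
    [0, -3.02, -2.82, 0, 0, 0],
  ],
)

```text
time: 13.67
tcp_pos: [532.5, 6.0, 352.0]
eef_rot: [[0.141, -0.99, 0.002], [-0.99, -0.141, 0.001], [-0.001, -0.002, -1.0]]
wrist_force: [4.3, 2.5, -4.7]
opening: 17.0
grasp_force: 30.0
```

>>> servo_tool(
  rows=[
    [0, -0.35, -0.24, 0, 0, 0],
    [0, -0.7, -0.46, 0, 0, 0],
    [0, -1.06, -0.68, 0, 0, 0],
    [0, -1.43, -0.88, 0, 0, 0],
    [0, -1.8, -1.07, 0, 0, 0],
    [0, -2.18, -1.25, 0, 0, 0],
    [0, -2.57, -1.42, 0, 0, 0],
    [0, -2.96, -1.58, 0, 0, 0],
    [0, -3.35, -1.73, 0, 0, 0],
    [0, -3.75, -1.86, 0, 0, 0],
  ],
)

```text
time: 14.5
tcp_pos: [569.2, 10.6, 370.7]
eef_rot: [[0.14, -0.99, -0.0], [-0.99, -0.14, -0.0], [0.0, 0.0, -1.0]]
wrist_force: [0.4, 1.6, 2.8]
opening: 17.2
grasp_force: 30.0
```

>>> servo_tool(
  rows=[
    [0, -0.4, -0.12, 0, 0, 0],
    [0, -0.8, -0.23, 0, 0, 0],
    [0, -1.21, -0.33, 0, 0, 0],
    [0, -1.62, -0.42, 0, 0, 0],
    [0, -2.04, -0.49, 0, 0, 0],
    [0, -2.45, -0.55, 0, 0, 0],
    [0, -2.87, -0.6, 0, 0, 0],
    [0, -3.29, -0.63, 0, 0, 0],
    [0, -3.71, -0.66, 0, 0, 0],
    [0, -4.13, -0.67, 0, 0, 0],
  ],
)

```text
time: 15.33
tcp_pos: [610.2, 16.3, 377.3]
eef_rot: [[0.14, -0.99, -0.0], [-0.99, -0.14, -0.001], [0.0, 0.0, -1.0]]
wrist_force: [0.8, -2.9, -0.8]
opening: 17.0
grasp_force: 30.0
```

>>> servo_tool(
  rows=[
    [0, -0.42, 0, 0, 0, 0],
    [0, -0.78, 0.02, 0, 0, 0],
    [0, -1.14, 0.04, 0, 0, 0],
    [0, -1.5, 0.07, 0, 0, 0],
    [0, -1.85, 0.11, 0, 0, 0],
    [0, -2.21, 0.16, 0, 0, 0],
    [0, -2.57, 0.21, 0, 0, 0],
    [0, -2.92, 0.28, 0, 0, 0],
    [0, -2.92, 0.28, 0, 0, 0],
    [0, -2.92, 0.28, 0, 0, 0],
  ],
)

```text
time: 16.17
tcp_pos: [638.4, 20.4, 374.4]
eef_rot: [[0.14, -0.99, -0.001], [-0.99, -0.14, -0.001], [0.0, 0.001, -1.0]]
wrist_force: [-3.1, -4.5, 2.4]
opening: 17.1
grasp_force: 30.0
```

```bash
python3 ang.py
```

```text
bar press x,z 47.853478826524864 327.6493002704883 angle 0.00034485189000557637 rad 140.43911900782746 wf [-3.09591563 -4.45242642  2.43164836] tilt [-1.40242035e-03 -6.15556780e-04 -9.99998827e-01]
```

>>> servo_tool(
  rows=[
    [0, -0.1, 0, 0, 0, 0],
    [0, -0.1, 0, 0, 0, 0],
    [0, -0.1, 0, 0, 0, 0],
  ],
)

```text
time: 16.42
tcp_pos: [638.6, 20.4, 374.4]
eef_rot: [[0.14, -0.99, -0.003], [-0.99, -0.14, -0.001], [0.0, 0.003, -1.0]]
wrist_force: [-6.6, -4.1, 3.4]
opening: 17.6
grasp_force: 30.0
```

>>> servo_tool(
  rows=[
    [0, 0, 0, 0, 0, 0],
    [0, 0, 0, 0, 0, 0],
    [0, 0, 0, 0, 0, 0],
    [0, 0, 0, 0, 0, 0],
    [0, 0, 0, 0, 0, 0],
    [0, 0, 0, 0, 0, 0],
    [0, 0, 0, 0, 0, 0],
    [0, 0, 0, 0, 0, 0],
  ],
  hand=1,
)

```text
time: 17.08
tcp_pos: [639.8, 21.0, 374.4]
eef_rot: [[0.141, -0.99, 0.0], [-0.99, -0.141, 0.0], [-0.0, -0.0, -1.0]]
wrist_force: [0.2, -0.1, 0.4]
opening: 64.9
grasp_force: 0.0
```

>>> servo_tool(
  rows=[
    [0, 0, -4, 0, 0, 0],
    [0, 0, -7, 0, 0, 0],
    [0, 2, -7, 0, 0, -0.12],
    [0, 5, -7, 0, 0, -0.24],
    [0, 9, -7, 0, 0, -0.36],
    [0, 12, -7, 0, 0, -0.48],
    [-2, 15, -7, 0, 0, -0.6],
    [-5, 18, -7, 0, 0, -0.72],
    [-8, 21, -7, 0, 0, -0.84],
    [-12, 22, -7, 0, 0, -0.96],
  ],
)

```text
time: 17.92
tcp_pos: [402.3, 106.5, 445.6]
eef_rot: [[0.893, -0.449, 0.002], [-0.449, -0.893, 0.002], [0.001, -0.003, -1.0]]
wrist_force: [1.4, 1.4, 0.6]
opening: 87.5
grasp_force: 0.0
```

>>> servo_tool(
  rows=[
    [0, 0, 0, 0, 0, -0.12],
    [0, 0, 0, 0, 0, -0.24],
    [0, 0, 0, 0, 0, -0.36],
    [0, 0, 0, 0, 0, -0.48],
    [0, 0, 0, 0, 0, -0.6],
    [0, 0, 0, 0, 0, -0.6],
  ],
)

```text
time: 18.42
tcp_pos: [405.2, 108.0, 444.6]
eef_rot: [[0.991, 0.136, 0.0], [0.136, -0.991, 0.0], [0.0, -0.0, -1.0]]
wrist_force: [-0.2, -0.7, 0.7]
opening: 87.5
grasp_force: 0.0
```

```bash
python3 - <<'E'
from m import *
np.set_printoptions(precision=3,suppress=True)
from cell import bot
st=bot.sense();print(st["time"],st["tcp_pos"],st["opening"],st["joints"])
t=snap("top","top4");s=snap("side","side6")
cv2.imwrite("pics/c7.png",np.hstack([crop(t,245,125,80,120,5),crop(s,210,155,80,120,5)]))
print(board(t,(260,195,50,42),[591,14,.145],cut=55), barfit(t,(235,125,80,40),327))
m=mask(t,(280,208,20,22),(16,180,90),(25,255,255));q,e=fitrect(toz(t,cont(m),63),40,22,(467,-4,.14));print("grip",m.sum(),q,e)
print(rel(467.9,-4.2,150,.145),rel(467.9,-4.2,40.5,.145))
E
```

```text
18.4167 [405.23  108.025 444.616] 87.48321781644022 [ 0.735 -0.149 -0.228 -0.    -1.491  0.971]
(np.uint64(928), 76, array([595.941,   7.417,   0.087]), np.float64(5.0165669852656425)) (array([639.174,  19.889]), np.float64(0.14281558458488577), np.float64(150.65605940414792))
grip 83 [468.697  -4.047   0.156  -2.29 ] 0.8916213066960628
(array([ 4.8 , 11.91, 24.77]), array([-0.   , -0.   , -0.019])) (array([ 4.79, 11.91, 35.72]), array([-0.   , -0.   , -0.019]))
```

View pics/c7.png

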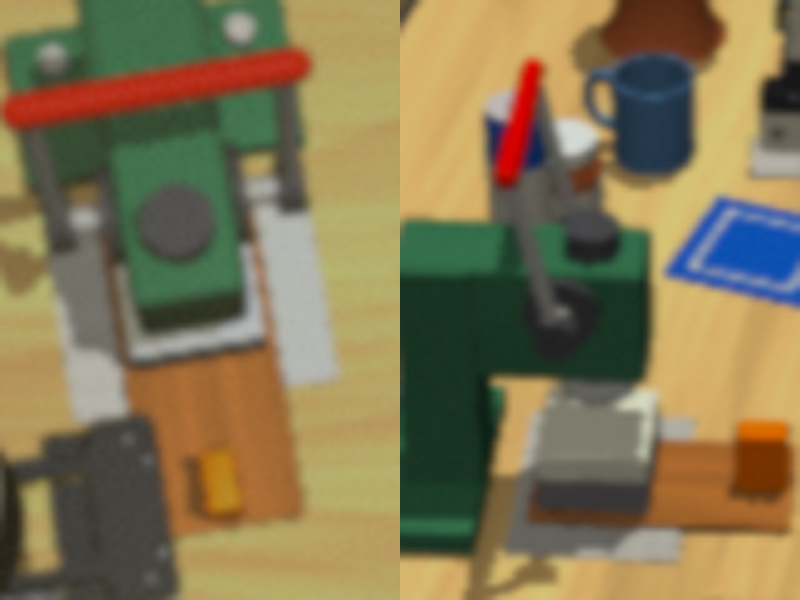

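The crop shows the lever home (bar same position as at start), the board still at the press with grip at top px (289,222), and the cap lower on the grey half. I'll quantify the closure from the side profile.

```bash
python3 - <<'E'
from m import *
for n in("side4","side6"):
    s=load(n); g=cv2.cvtColor(s["frame"],cv2.COLOR_RGB2GRAY)
    print(n,g[228:264,243:250].mean(1).round().astype(int))
s=load("side6")
c,sn=np.cos(.145),np.sin(.145)
for z in(76,62,38,8): print(z,[np.round(proj(s,[592+c*a-sn*42.5,14+sn*a+c*42.5,z]),1) for a in (0,)])
E
```

```text
side4 [ 41  43  53  74  91  94  95 103 116 122 123 123 123 123 124 126 126 111
 104 103  96  74  67  66  58  55  55  55  55  57  60  66  82  95  98 100]
side6 [ 42  43  53  74  91  95  99 111 118 122 123 123 123 123 123 124 124 126
 126 110 104 103  95  73  58  55  55  55  56  58  60  65  82  95  98 100]
76 [array([246.9, 242.7])]
62 [array([247. , 245.7])]
38 [array([247.2, 250.6])]
8 [array([247.5, 256.7])]
```

>>> servo_tool(
  rows=[
    [4.8, 11.9, 15, 0, 0, -0.019],
    [4.8, 11.9, 18, 0, 0, -0.019],
    [4.8, 11.9, 20, 0, 0, -0.019],
    [4.8, 11.9, 24.8, 0, 0, -0.019],
    [4.8, 11.9, 24.8, 0, 0, -0.019],
    [4.8, 11.9, 24.8, 0, 0, -0.019],
    [4.8, 11.9, 24.8, 0, 0, -0.019],
    [4.8, 11.9, 24.8, 0, 0, -0.019],
    [4.8, 11.9, 24.8, 0, 0, -0.019],
    [4.8, 11.9, 24.8, 0, 0, -0.019],
  ],
)

```text
time: 19.35
tcp_pos: [469.3, -3.6, 197.7]
eef_rot: [[0.989, 0.147, 0.001], [0.147, -0.989, -0.0], [0.001, 0.0, -1.0]]
wrist_force: [0.5, 1.6, 1.0]
opening: 87.7
grasp_force: 0.0
```

```bash
python3 - <<'E'
from m import *
print(rel(467.9,-4.2,40.5,.145))
E
```

```text
(array([-0.16,  0.04, 11.04]), array([ 0.   , -0.001,  0.002]))
```

>>> servo_tool(
  rows=[
    [-0.1, 0, 4, 0, 0, 0],
    [-0.1, 0, 7.5, 0, 0, 0],
    [-0.1, 0, 10, 0, 0, 0],
    [-0.1, 0, 11, 0, 0, 0],
    [-0.1, 0, 11, 0, 0, 0],
  ],
)

```text
time: 19.77
tcp_pos: [467.5, -3.3, 86.1]
eef_rot: [[0.989, 0.148, -0.001], [0.148, -0.989, -0.0], [-0.001, 0.0, -1.0]]
wrist_force: [-0.3, -0.3, -0.7]
opening: 87.8
grasp_force: 0.0
```

>>> servo_tool(
  rows=[
    [0, 0, 0, 0, 0, 0],
    [0, 0, 0, 0, 0, 0],
    [0, 0, 0, 0, 0, 0],
    [0, 0, 0, 0, 0, 0],
    [0, 0, 0, 0, 0, 0],
    [0, 0, 0, 0, 0, 0],
    [0, 0, 0, 0, 0, 0],
    [0, 0, 0, 0, 0, 0],
    [0, 0, 0, 0, 0, 0],
    [0, 0, 0, 0, 0, 0],
  ],
  hand=0,
  newtons=25,
)

```text
time: 20.6
tcp_pos: [467.4, -4.0, 86.4]
eef_rot: [[0.989, 0.149, -0.0], [0.149, -0.989, -0.0], [-0.0, 0.0, -1.0]]
wrist_force: [0.5, 0.8, 0.7]
opening: 26.6
grasp_force: 0.0
```

>>> servo_tool(
  rows=[
    [0, 0, 0, 0, 0, 0],
    [0, 0, 0, 0, 0, 0],
    [0, 0, 0, 0, 0, 0],
    [0, 0, 0, 0, 0, 0],
    [0, 0, 0, 0, 0, 0],
  ],
)

```text
time: 21.02
tcp_pos: [467.4, -4.1, 86.4]
eef_rot: [[0.989, 0.148, -0.0], [0.148, -0.989, -0.0], [-0.0, 0.0, -1.0]]
wrist_force: [1.3, -1.9, 0.1]
opening: 22.0
grasp_force: 25.0
```

```bash
python3 - <<'E'
from m import *
c,s=np.cos(-.176),np.sin(-.176)
for d in(125,126): print(rel(574.3-d*c,280.4-d*s,40.5,-.176))
E
```

```text
(array([  2.95, -30.54,  -0.1 ]), array([0.   , 0.   , 0.325]))
(array([  2.86, -30.57,  -0.1 ]), array([0.   , 0.   , 0.325]))
```

>>> servo_tool(
  rows=[
    [0.05, -0.7, 0, 0, 0, 0.007],
    [0.1, -2.3, 0, 0, 0, 0.02],
    [0.3, -4.2, 0, 0, 0, 0.04],
    [0.5, -6.1, 0, 0, 0, 0.06],
    [0.7, -8.0, 0, 0, 0, 0.08],
    [0.9, -9.9, 0, 0, 0, 0.1],
    [1.1, -11.8, 0, 0, 0, 0.12],
    [1.2, -13.7, 0, 0, 0, 0.14],
    [1.4, -14.9, 0, 0, 0, 0.155],
    [1.45, -15.3, 0, 0, 0, 0.162],
  ],
)

```text
time: 21.85
tcp_pos: [458.9, 150.7, 86.4]
eef_rot: [[1.0, -0.012, -0.0], [-0.012, -1.0, -0.0], [-0.0, 0.0, -1.0]]
wrist_force: [0.7, -4.4, 3.6]
opening: 21.9
grasp_force: 25.0
```

```bash
cat > r.py <<'E'
from m import *
c,s=np.cos(-.176),np.sin(-.176)
print(rel(574.3-126.3*c,280.4-126.3*s,40,-.176))
E
python3 r.py
```

```text
(array([ -1.07, -15.17,  -0.05]), array([0.   , 0.   , 0.164]))
```

>>> servo_tool(
  rows=[
    [-0.05, -0.7, 0, 0, 0, 0.007],
    [-0.15, -2.3, 0, 0, 0, 0.02],
    [-0.3, -4.2, 0, 0, 0, 0.04],
    [-0.45, -6.1, 0, 0, 0, 0.06],
    [-0.6, -8.0, 0, 0, 0, 0.08],
    [-0.75, -9.9, 0, 0, 0, 0.1],
    [-0.9, -11.8, 0, 0, 0, 0.12],
    [-1.0, -13.7, 0, 0, 0, 0.14],
    [-1.05, -14.8, 0, 0, 0, 0.158],
    [-1.07, -15.15, 0, 0, 0, 0.164],
  ],
)

```text
time: 22.68
tcp_pos: [450.3, 301.7, 86.4]
eef_rot: [[0.984, -0.176, -0.0], [-0.176, -0.984, -0.001], [-0.0, 0.001, -1.0]]
wrist_force: [2.7, -5.7, 5.4]
opening: 21.5
grasp_force: 24.9
```

>>> servo_tool(
  rows=[
    [0, 0, 0, 0, 0, 0],
    [0, 0, 0, 0, 0, 0],
  ],
)

```text
time: 22.85
tcp_pos: [450.3, 301.0, 86.4]
eef_rot: [[0.985, -0.175, 0.0], [-0.175, -0.985, 0.001], [-0.0, -0.001, -1.0]]
wrist_force: [-2.5, 3.1, -0.5]
opening: 22.0
grasp_force: 24.8
```

```bash
python3 r.py; python3 - <<'E'
from m import *
np.set_printoptions(precision=2,suppress=True)
t=snap("top","top5");m=cv2.morphologyEx(mask(t,(170,150,70,80),(0,0,110),(180,60,255)),cv2.MORPH_OPEN,np.ones((5,5),np.uint8));print(m.sum(),fitrect(toz(t,cont(m),62),85,85,(574,280,-.176)))
E
```

```text
(array([-0.06, -0.14, -0.04]), array([-0.001,  0.   , -0.   ]))
786 (array([574.13, 278.29,  -0.18,  -0.81]), np.float64(0.8742477813615659))
```

>>> servo_tool(
  rows=[
    [0, -0.1, 0, 0, 0, 0],
    [0, -0.2, 0, 0, 0, 0],
    [0, -0.2, 0, 0, 0, 0],
    [0, -0.2, 0, 0, 0, 0],
  ],
)

```text
time: 23.23
tcp_pos: [450.3, 302.0, 86.4]
eef_rot: [[0.984, -0.177, -0.001], [-0.177, -0.984, -0.001], [-0.001, 0.001, -1.0]]
wrist_force: [-0.9, -4.7, 2.5]
opening: 22.3
grasp_force: 24.9
```

>>> servo_tool(
  rows=[
    [0, 0, 0, 0, 0, 0],
    [0, 0, 0, 0, 0, 0],
    [0, 0, 0, 0, 0, 0],
    [0, 0, 0, 0, 0, 0],
    [0, 0, 0, 0, 0, 0],
    [0, 0, 0, 0, 0, 0],
    [0, 0, 0, 0, 0, 0],
  ],
  hand=1,
)

```text
time: 23.82
tcp_pos: [450.6, 303.2, 86.4]
eef_rot: [[0.984, -0.176, 0.0], [-0.176, -0.984, 0.0], [0.0, -0.0, -1.0]]
wrist_force: [-0.1, -0.1, 0.1]
opening: 63.5
grasp_force: 0.0
```

>>> servo_tool(
  rows=[
    [0, 0, -3, 0, 0, 0],
    [0, 0, -7, 0, 0, 0],
    [0, 0, -11, 0, 0, 0],
    [0, 0, -15, 0, 0, 0],
    [-1, 4, -19, 0, 0, 0],
    [-2, 8, -22, 0, 0, 0],
    [-2, 12, -22, 0, 0, 0],
    [-2, 16, -22, 0, 0, 0],
    [-2, 20, -22, 0, 0, 0],
    [-2, 24, -22, 0, 0, 0],
  ],
)

```text
time: 24.65
tcp_pos: [390.3, 82.7, 307.0]
eef_rot: [[0.985, -0.175, 0.001], [-0.175, -0.985, 0.001], [0.001, -0.002, -1.0]]
wrist_force: [0.8, -0.3, -0.9]
opening: 87.4
grasp_force: 0.0
```

>>> servo_tool(
  rows=[
    [0, 4, 0, 0, 0, 0],
    [0, 6, 0, 0, 0, 0],
    [0, 6, 0, 0, 0, 0],
  ],
)

```text
time: 24.9
tcp_pos: [379.2, 22.1, 306.6]
eef_rot: [[0.984, -0.179, 0.001], [-0.179, -0.984, 0.001], [0.001, -0.001, -1.0]]
wrist_force: [0.3, -0.3, -0.6]
opening: 87.4
grasp_force: 0.0
```

```bash
python3 - <<'E'
from m import *
np.set_printoptions(precision=3,suppress=True)
t=snap("top","top6");s=snap("side","side7");m=cv2.morphologyEx(mask(t,(170,150,70,80),(0,0,110),(180,60,255)),cv2.MORPH_OPEN,np.ones((5,5),np.uint8));print(m.sum(),fitrect(toz(t,cont(m),62),85,85,(574,280,-.176)))
print(board(t,(165,185,70,70),[574,280,-.176],cut=50))
print(barfit(t,(235,125,80,40),327))
cv2.imwrite("pics/c8.png",np.hstack([crop(t,150,110,180,150,2.2),crop(s,150,150,180,150,2.2)]))
from cell import bot;print(bot.sense()["time"],bot.sense()["tcp_pos"])
E
```

```text
786 (array([573.942, 278.407,  -0.191,  -0.813]), np.float64(0.8880382997435695))
(np.uint64(1038), 81, array([577.805, 279.207,  -0.182]), np.float64(2.0730810379863716))
(array([639.232,  19.897]), np.float64(0.142514107384079), np.float64(150.65543507105758))
25.0 [380.552  24.497 306.686]
```

View pics/c8.png

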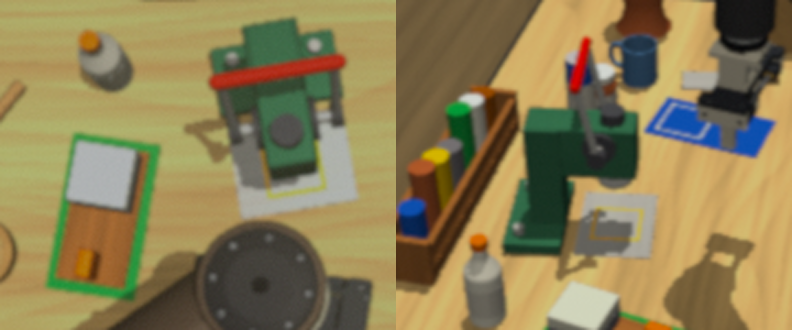

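The top crop shows the carrier evenly inside the green mat, with the mould over the white square at crop (102,175). The lever is home and the gripper is clear. The measured offset is about 2 mm, so I'm handing in.

```bash
python3 -c "
from cell import bot
print(bot.job_done())"
```

```text
the job is handed in; nothing more can be done
None
```

I handed the job in at about 25 s. The mould was pressed shut, the lever was eased home over about 3 s, and the board lies on the green mat with the mould about 2 mm from the centre of the white square.

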